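# Let off a ratchet glue press

### The arm

A 6-joint arm with a two-finger parallel gripper is mounted at the origin on the work surface. World frame = base frame: x ahead of the robot, y to its left, z up, the work surface at z = 0. Lengths are in mm, angles in rad, forces in N, time in s.
With the tool pointing down it reaches from about 400 to 825 mm from the base axis. Payload 7 kg.
Tool frame: the origin (TCP) lies on the centre line of the jaws, within the pads' length; the fingertips stand r.nose_length ahead of it and the grasp point (between the pads) lies 6 mm ahead of it (r.nose_length is the distance from the TCP to the fingertips, in mm); z points along the fingers, y is the line along which they close (so a half turn about z gives the same grasp; the last joint's range is limited). The gripper opens to 88 mm and grips with 3 to 60 N. Pads are 19 mm wide; open, the fingers measure 130 mm over their backs; the gripper's body (78 mm by 193 mm) begins 47 mm behind the grasp point.
Start: joints at [-0.907, 0.359, 0.012, 0, -1.224, -0.288], TCP at [247.709, -627.882, 251.561] pointing down, gripper open.
Joint ranges: [-3.07, 3.07], [-1.43, 2.12], [-1.02, 1.25], [-3.03, 1.67], [-3.05, -0], [-3.03, 3.03]. Speed limits (rad/s): [2.39, 2.39, 3.01, 3.14, 3.14, 3.14].

### API

Orientations are given as a 3x3 rotation matrix whose columns are the frame's x, y, z axes.
In Python, from cell import status, camera, get_calibration, order, r gives the robot as it stands.
- The arm moves only by the tool apply_moves, never from a script. Its argument "targets" is a list of rows, each an object with "slide": the shift along the tool's x, y, z in cm, a list of three; "spin": the turn about the tool's z in degrees; "gripper": the closure in counts, from 0 (fully open) to 255 (shut). A call has 1 to 8 rows; each row shifts and turns the commanded pose from where the row before left it, along the tool's axes as they then stand; what a row does not reach is not made up. A row lasts 1/12 s, in which the tool goes at most 41.7 mm and 7.16 degrees, less where a joint would pass 70% of its speed; a pose out of reach is approached as far as the arm can. A call with a gripper value outside its range is refused whole. The fingers move at their own pace and stop on an object; the grip force is fixed at half the most. Time passes only in rows, so rows that do not move let the fingers close. It gives the time, the measured TCP pose, the force, the opening and the grip force at its end, in the units of the state.
- status.get_state(): the state, without advancing time (a new reading comes with each control period).
- camera(name): name is "side" or "top"; returns the picture (480x640x3 uint8, blue, green, red); there is no depth.
- get_calibration(name): a dict with "intrinsics" (3x3 intrinsics, pixels), "R" (3x3) and "t" (3): a world point X has camera coordinates R X + t. Camera axes: x right, y down, z forward; pixel columns grow to the right and rows downward; lengths in mm; the calibration is good to about 2 mm. A picture is of the moment at which its call begins. get_calibration takes no time and is no camera call.
- order.sign_off(): hands the job in; it is judged then, once.
The state is a dict: "t": time; "joint_pos": joint angles; "qvel": joint speeds; "tau": joint torques, N m; "ee_pos": TCP position; "tool_rot": TCP orientation; "force": force on the tool from outside, world axes, zero at the start; "moment": the same for the moment, N m; "gripper_width": opening from 0.0 (shut) to 1.0 (fully open); "finger_force": force on a finger pad.
Only numpy, scipy, OpenCV 4.12 (cv2) and the standard library are available. Lean on these libraries where they do the work, as an engineer would, in place of code of your own. Each camera call takes 0.05 s, during which the arm holds its last target. There are 200 camera calls.

### The job

The glue has set in the press. Lift the holding pawl clear of the ratchet wheel and lay it right back, wind the crank backward until the platen comes up firmly against the stop screw, without forcing it, then leave it up there and lay the pawl back onto the wheel's teeth. Never force the crank against the pawl, leave the blank where it stands, and do not disturb the things on the bench.

Things in the scene. Friction and masses are not known exactly. Their poses are not given: they have to be found in the camera images.
- press: grey cast-iron ratchet arbor press, bolted down; base 260 x 130 mm, column at the back, head 190 x 70 mm, 170 to 285 mm above the bench. Origin under the base's centre; x axis from front (ram, stop screw) to back (column), y along the pinion shaft, z up. Ratchet wheel and pawl are on its +y side, the crank on its -y side; 'front', 'back', '+y' below mean the press's
- shaft (a point): pinion shaft's axis (along y) at the middle of the press, 215 mm above the bench. The ratchet wheel (92 mm across, 12 mm thick, 24 saw teeth 8 mm deep) sits on it 60 mm to +y, the crank arm 66 mm to -y
- handle (a point): centre of the crank's revolving wooden grip, 27 mm thick, 84 mm long along y, free to spin on its pin; 117 mm to -y of the press's middle, 100 mm from the shaft axis; it goes round with the crank. The crank arm's face is 45 mm from this point, to +y
- crank (a joint): turn of crank, pinion and ratchet wheel (rad), 0 at the start: grip toward the front, 60 degrees before top. Grows as the crank is turned backward: grip up, over the top, toward the column (right-handed about +y). The pawl, when in the teeth, blocks this way (after a little play). Stiff: about 5 to 9 N at the grip; stays where it is left
- pawl_pivot (a point): pawl's pivot axis (along y), in the plane of the ratchet wheel: 58 mm behind and 52 mm above the shaft axis, 60 mm to +y
- pawl_pin (a point): middle of the pawl's steel finger pin, where to hold it: pin 12 mm thick, 62 mm long along y, standing out to +y from the pawl, 16 mm knob at its end; 100 mm to +y of the press's middle, 50 mm from the pivot axis. With the pawl in the teeth it lies in front of the pivot and 4 mm higher
- pawl (a joint): turn of the pawl about its pivot (rad): about 0 with its nose deep in the teeth, up to 0.11 with the nose on a tooth tip; grows as the nose is lifted, over the pivot and back toward the column (right-handed about +y), to its rest laid back at 2.25. Only its weight (160 g) moves it: past about 1.5 it falls back, before that onto the wheel
- ram: square steel ram, 220 mm tall in all, with a round platen (104 mm across, 14 mm thick) at its foot; origin under the platen's centre, at the start on the blank. Rises 16 mm per rad of crank until the platen's front edge meets the tip of the stop screw (upright, 10 mm thick, fixed in the head's front): set anew each job, not reported, at 0.6 to 1.4 rad. 1 N more at the grip then adds 6 N there
- blank: loose glued-up segmented wooden ring, 120 mm across, 58 mm high, standing on the press's bed under the platen; origin under its centre
- mallet: turner's round wooden mallet standing on its head, 80 mm across, 225 mm high; origin under its centre. Bystander
- glue: white glue bottle, 60 mm across, 170 mm high; origin under its centre. Bystander
- gouge: turning gouge lying along its x axis, 400 mm long, wooden handle to -x; origin at the middle of its length, on the bench. Bystander
- bowl: small turned wooden bowl, 120 mm across, 50 mm high; origin under its centre. Bystander

How it is judged (in metres and radians):
On the way, in this order (a step that is already met when the one before it is completed fails the run):
1. the pawl is lifted clear and laid right back before the crank is turned (value of joint pawl above 1.9 rad and value of joint crank below 0.25 rad), for 0.2 s.
2. the crank is wound backward until the platen bears on the stop screw, with the pawl still laid back (contact force between ram and anything else above 12 N and value of joint crank above 0.5 rad and value of joint pawl above 1.4 rad), for 0.2 s.
At the end, for the whole second after the job is handed in: The pawl lies on the wheel's teeth again (pawl below 0.15 rad), the platen still bears on the stop screw (more than 1 N, crank beyond 0.5 rad), and the blank stands where it was, within 10 mm (value of joint pawl below 0.15 rad and contact force between ram and anything else above 1 N and value of joint crank above 0.5 rad and distance of blank from where it was at the start of the episode below 0.01 m); the robot touches nothing.
It fails at once if the crank is forced backward against the engaged pawl (more than 45 N between tooth and pawl) (contact force between pawl and crank above 45 N).
It fails at once if the ram or platen is forced, against the stop screw or anything else (more than 130 N) (contact force between ram and anything else above 130 N).
It fails at once if a bystander is disturbed (distance of any of mallet, glue, gouge, bowl from where it was at the start of the episode above 0.03 m).
It also fails if it takes over 67 s, if anything falls off the work surface, if the arm or the gripper's body presses on something with over 40 N, if the wrist force passes 120 N, or if a joint passes its speed limit or range.

## Working session

There is one attempt and no reset: what is moved stays moved. The work goes in short steps, Python scripts to look and compute and a tool call to move; the robot and the scene stay as the last step left them, time stands still between calls to the robot, and variables do not carry over. Pictures are saved under pics/ and viewed, at most 10 in all, crops included, and the job is handed in when it is done.

Besides the shell and the picture viewer there is one more tool, called after "Call:" as a command line: name --argument value ..., lists and objects as JSON in quotes. apply_moves: Moves the arm, as the interface text tells. Its arguments: {"type":"object","properties":{"targets":{"type":"array","items":{"type":"object","properties":{"slide":{"type":"array","items":{"type":"number"}},"spin":{"type":"number"},"gripper":{"type":"number"}}}}},"required":["targets"]}

```bash
mkdir -p pics; ls
python3 - <<'E'
from cell import status,camera,get_calibration,order,r
import cv2,numpy as np
for n in("side","top"):
    cv2.imwrite(f"pics/{n}0.png",camera(n)); c=get_calibration(n); print(n,np.round(c["intrinsics"],1).tolist(),np.round(c["R"],4).tolist(),np.round(c["t"],1).tolist())
s=status.get_state(); print(s, r.nose_length)
E
```

```text
pics
side [[458.2, 0.0, 321.3], [0.0, 458.2, 245.0], [0.0, 0.0, 1.0]] [[-0.9108, -0.4128, -0.0007], [-0.3108, 0.687, -0.6568], [0.2717, -0.598, -0.754]] [486.6, 305.5, 1155.2]
top [[499.9, 0.0, 327.3], [0.0, 499.9, 237.5], [0.0, 0.0, 1.0]] [[0.0054, -0.9999, 0.0162], [-0.9985, -0.0063, -0.055], [0.0551, -0.0158, -0.9984]] [-35.8, 583.9, 1223.6]
{'t': 0.1, 'joint_pos': array([-9.06906380e-01,  3.59299589e-01,  1.11583964e-02, -3.34007645e-04,
       -1.22408354e+00, -2.88093303e-01]), 'qvel': array([-6.66124929e-04, -5.43537087e-04,  2.92919401e-03,  2.46770518e-03,
        9.15524973e-05,  1.06026181e-03]), 'tau': array([-1.52336746e-03, -5.84163880e+01,  2.93749166e+01,  7.01550096e+00,
        1.01061471e-02, -5.53364100e-05]), 'ee_pos': array([ 247.57130515, -627.53299019,  250.72533465]), 'tool_rot': array([[-9.30257237e-01, -3.66907445e-01, -6.32742564e-04],
       [-3.66907975e-01,  9.30256308e-01,  1.31856665e-03],
       [ 1.04820841e-04,  1.45876446e-03, -9.99998931e-01]]), 'force': array([ 0.38563345, -0.07753998,  0.42171979]), 'moment': array([-0.00760113, -0.06433269, -0.04183947]), 'finger_force': 0.0, 'gripper_width': 0.998291298054425} 25.0
```

View pics/side0.png

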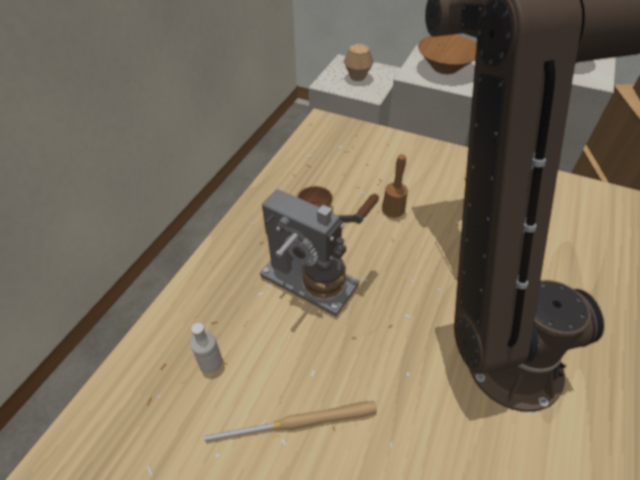

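View pics/top0.png

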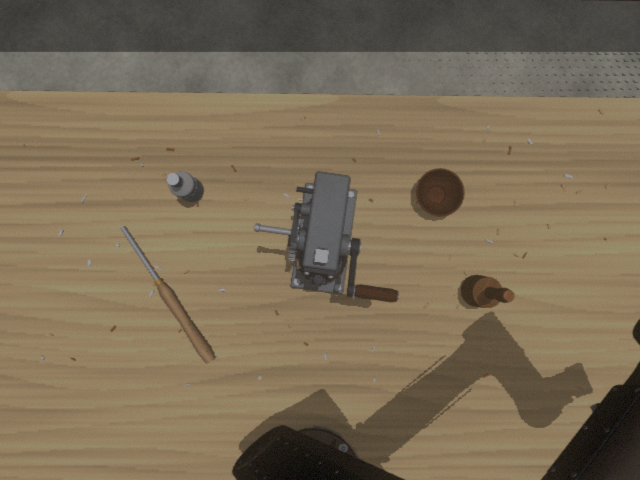

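The side view shows the press at about (310,250), with the front toward the robot. In the top view the pawl pin runs from (257,228) to (292,233), the grip is centred near (376,293), and the head covers (304–350, 173–275). I'll zoom in for a precise fit.

Run:
```python
import cv2
a=cv2.imread("pics/top0.png")[150:320,240:420]
b=cv2.imread("pics/side0.png")[170:320,240:400]
cv2.imwrite("pics/c0.png",cv2.resize(a,None,fx=3.5,fy=3.5,interpolation=cv2.INTER_CUBIC))
cv2.imwrite("pics/c1.png",cv2.resize(b,None,fx=4,fy=4,interpolation=cv2.INTER_CUBIC))
```

```text
(no output)
```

View pics/c0.png

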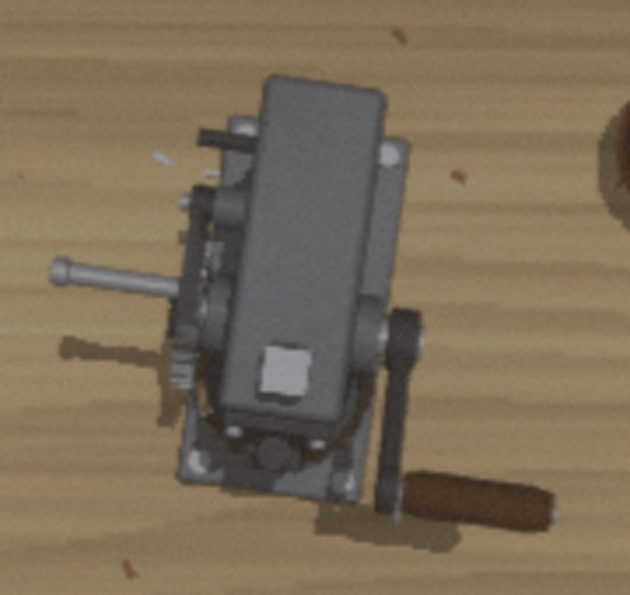

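View pics/c1.png

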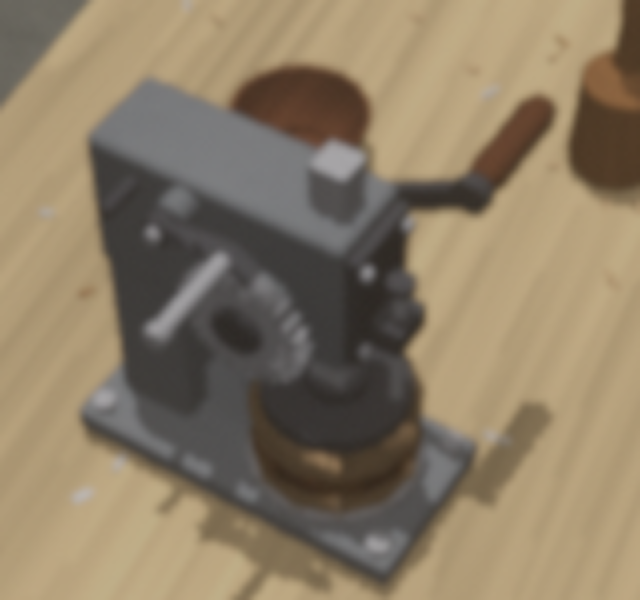

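The top crop shows the knob at (60,272), the grip ends at (405,494) and (552,511), and the head top edges from (265,78)–(223,408) and (383,95)–(343,420). In the side crop the knob is at (155,330) and the grip tip at (540,105). Next I fit the pose.

```bash
cat > h.py <<'E'
import numpy as np
from cell import status,camera,get_calibration
def proj(n,X):
    c=get_calibration(n); p=c["intrinsics"]@(np.array(c["R"])@X+np.array(c["t"])); return p[:2]/p[2]
def P2W(p,X): 
    c,s=np.cos(p[2]),np.sin(p[2]); return np.array([p[0]+c*X[0]-s*X[1],p[1]+s*X[0]+c*X[1],X[2]])
def tool(p,ang=None):
    s=status.get_state(); R=np.array(s["tool_rot"]); return s,R
def delta(p,X):
    "shift cm in the aligned tool frame (x=-pressY,y=-pressX,z down) to bring grasp point to press point X, and spin deg"
    s,R=tool(p); g=s["ee_pos"]+R[:,2]*6
    d=P2W(p,X)-g; a=np.degrees(np.arctan2(R[1,1],R[0,1])); tgt=np.degrees(p[2])+180
    c,sn=np.cos(p[2]),np.sin(p[2]); px=c*d[0]+sn*d[1]; py=-sn*d[0]+c*d[1]
    return dict(spin=-((tgt-a+180)%360-180), aligned_cm=np.round([-py/10,-px/10,-d[2]/10],2), toolframe_cm=np.round(R.T@d/10,2), t=s["t"])
E
python3 - <<'E'
from h import *
from scipy.optimize import least_squares
T=lambda u,v:np.array([240+u/3.5,150+v/3.5]); S=lambda u,v:np.array([240+u/4,170+v/4])
ob=[("top",(-86.6,-159,265),T(552,511)),("top",(-86.6,-75,265),T(405,494)),("top",(8.2,127,271),T(60,272)),
("side",(8.2,127,271),S(155,330)),("side",(-86.6,-159,265),S(540,105))]
hd=[("top",(190,35,285),T(265,78)),("top",(0,35,285),T(223,408)),("top",(190,-35,285),T(383,95)),("top",(0,-35,285),T(343,420))]
def f(q):
    o=[]
    for n,X,u in ob: o+=list(proj(n,P2W(q,X))-u)
    for n,X,u in hd: o+=list(proj(n,P2W(q,(X[0]+q[3],X[1],X[2])))-u)
    return np.array(o)
s=least_squares(f,[550,0,0,-80],loss="soft_l1"); q=s.x
print(q,np.degrees(q[2])); print(f(q).reshape(-1,2).round(1).tolist())
np.save("q.npy",q[:3])
print(delta(q,(8.2,103,271)),P2W(q,(8.2,103,271)),P2W(q,(-86.6,-117,265)))
for n,u,z in(("mallet",(510,295),225),("glue",(173,180),170)):
    c=get_calibration("top");R=np.array(c["R"]);C=-R.T@c["t"];d=R.T@np.linalg.inv(c["intrinsics"])@[*u,1];print(n,C+d*(z-C[2])/d[2])
E
```

```text
[ 5.62945680e+02 -2.11975983e+01 -1.30561824e-01 -5.67708386e+01] -7.480641483884622
[[-0.3, -0.5], [-0.4, -1.4], [3.1, 0.4], [2.5, -0.4], [0.6, 0.1], [-0.5, -1.5], [-2.0, 0.7], [1.2, -1.4], [-0.4, 2.2]]
{'spin': np.float64(-60.994317127267266), 'aligned_cm': array([-74.52, -24.2 ,  -2.63]), 'toolframe_cm': array([-57.3 ,  53.45,  -2.56]), 't': 0.1} [584.48558338  79.85819114 271.        ] [ 461.85036992 -125.92724183  265.        ]
mallet [ 456.1338114  -406.48227016  225.        ]
glue [698.64040874 306.33113045 170.        ]
```

Run:
```python
from h import *
from scipy.optimize import least_squares
T=lambda u,v:np.array([240+(u+.5)/3.5-.5,150+(v+.5)/3.5-.5]); S=lambda u,v:np.array([240+u/4,170+v/4])
ob=[("top",(-86.6,-117,265),T(478,502)),("top",(8.2,"k",271),T(60,272)),("side",(8.2,"k",271),S(155,330)),("side",(-86.6,-159,265),S(540,105))]
hd=[("top",(190,35,285),T(265,78)),("top",(0,35,285),T(223,408)),("top",(190,-35,285),T(383,95)),("top",(0,-35,285),T(343,420))]
def f(q):
    o=[]
    for n,X,u in ob: o+=list(proj(n,P2W(q,[q[4] if a=="k" else a for a in X]))-u)
    for n,X,u in hd: o+=list(proj(n,P2W(q,(X[0]+q[3],X[1],X[2])))-u)
    return np.array(o)
q=least_squares(f,[560,-20,-.1,-57,130],loss="soft_l1").x
print(q,np.degrees(q[2])); print(f(q).reshape(-1,2).round(1).tolist())
np.save("q.npy",q[:3])
print(delta(q,(8.2,103,271)),P2W(q,(8.2,103,271)),P2W(q,(-86.6,-117,265)))
```

```text
[ 5.63784614e+02 -2.12593235e+01 -1.31113960e-01 -5.71325078e+01
  1.33471237e+02] -7.51227651981047
[[0.1, -0.8], [0.2, -0.2], [0.5, 1.3], [0.4, -0.0], [-0.1, -1.4], [-1.6, 0.8], [1.6, -1.3], [-0.1, 2.3]]
{'spin': np.float64(-60.96268209134138), 'aligned_cm': array([-74.54, -24.24,  -2.63]), 'toolframe_cm': array([-57.38,  53.41,  -2.56]), 't': 0.1} [585.3803108   79.78455751 271.        ] [ 462.63149459 -125.93313283  265.        ]
```

Call:
apply_moves --targets '[{"slide": [0, 0, -3], "spin": 0, "gripper": 0}, {"slide": [0, 0, -3], "spin": 0, "gripper": 0}, {"slide": [0, 0, -3], "spin": 0, "gripper": 0}, {"slide": [0, 0, -3], "spin": 0, "gripper": 0}, {"slide": [0, 0, -3], "spin": 0, "gripper": 0}]'

```text
t: 0.52
ee_pos: [247.6, -627.5, 402.6]
tool_rot: [[-0.93, -0.367, -0.0], [-0.367, 0.93, 0.001], [0.0, 0.001, -1.0]]
force: [0.7, -0.5, -0.1]
gripper_width: 1.002
finger_force: 0.0
```

Call:
apply_moves --targets '[{"slide": [0, 0, 0], "spin": -7, "gripper": 0}, {"slide": [0, 0, 0], "spin": -7, "gripper": 0}, {"slide": [0, 0, 0], "spin": -7, "gripper": 0}, {"slide": [0, 0, 0], "spin": -7, "gripper": 0}, {"slide": [0, 0, 0], "spin": -7, "gripper": 0}, {"slide": [0, 0, 0], "spin": -7, "gripper": 0}, {"slide": [0, 0, 0], "spin": -7, "gripper": 0}, {"slide": [0, 0, 0], "spin": -7, "gripper": 0}]'

```text
t: 1.18
ee_pos: [247.7, -627.7, 401.0]
tool_rot: [[-0.21, -0.978, -0.0], [-0.978, 0.21, 0.001], [-0.001, 0.001, -1.0]]
force: [-0.7, -0.3, 0.0]
gripper_width: 0.999
finger_force: 0.0
```

Call:
apply_moves --targets '[{"slide": [0, 0, 0], "spin": -5, "gripper": 0}, {"slide": [-3.7, -1.2, 0], "spin": 0, "gripper": 0}, {"slide": [-3.7, -1.2, 0], "spin": 0, "gripper": 0}, {"slide": [-3.7, -1.2, 0], "spin": 0, "gripper": 0}, {"slide": [-3.7, -1.2, 0], "spin": 0, "gripper": 0}, {"slide": [-3.7, -1.2, 0], "spin": 0, "gripper": 0}, {"slide": [-3.7, -1.2, 0], "spin": 0, "gripper": 0}, {"slide": [-3.7, -1.2, 0], "spin": 0, "gripper": 0}]'

```text
t: 1.85
ee_pos: [364.9, -380.2, 401.3]
tool_rot: [[-0.13, -0.991, -0.0], [-0.991, 0.13, 0.0], [-0.0, 0.0, -1.0]]
force: [1.4, -0.3, 0.0]
gripper_width: 1.0
finger_force: 0.0
```

Call:
apply_moves --targets '[{"slide": [-3.7, -1.2, 0], "spin": 0, "gripper": 0}, {"slide": [-3.7, -1.2, 0], "spin": 0, "gripper": 0}, {"slide": [-3.7, -1.2, 0], "spin": 0, "gripper": 0}, {"slide": [-3.7, -1.2, 0], "spin": 0, "gripper": 0}, {"slide": [-3.7, -1.2, 0], "spin": 0, "gripper": 0}, {"slide": [-3.7, -1.2, 0], "spin": 0, "gripper": 0}, {"slide": [-3.7, -1.2, 0], "spin": 0, "gripper": 0}, {"slide": [-3.7, -1.2, 0], "spin": 0, "gripper": 0}]'

```text
t: 2.52
ee_pos: [498.5, -99.0, 401.6]
tool_rot: [[-0.13, -0.992, 0.0], [-0.992, 0.13, 0.0], [-0.0, -0.0, -1.0]]
force: [1.4, -0.6, -0.8]
gripper_width: 0.997
finger_force: 0.0
```

Call:
apply_moves --targets '[{"slide": [-3.7, -1.2, 0], "spin": 0, "gripper": 0}, {"slide": [-3.7, -1.2, 0], "spin": 0, "gripper": 0}, {"slide": [-3.7, -1.2, 0], "spin": 0, "gripper": 0}, {"slide": [-3.7, -1.2, 0], "spin": 0, "gripper": 0}, {"slide": [-3.7, -1.2, 0], "spin": 0, "gripper": 0}, {"slide": [0, 0, 0], "spin": 0, "gripper": 0}, {"slide": [0, 0, 0], "spin": 0, "gripper": 0}, {"slide": [0, 0, 0], "spin": 0, "gripper": 0}]'

```text
t: 3.18
ee_pos: [581.7, 74.9, 400.9]
tool_rot: [[-0.129, -0.992, -0.001], [-0.992, 0.129, -0.001], [0.001, 0.001, -1.0]]
force: [-0.1, -0.3, 0.2]
gripper_width: 1.003
finger_force: 0.0
```

Run:
```python
from h import *
q=np.load("q.npy"); print(delta(q,(8.2,103,271)))
im=camera("top"); im2=camera("side")
import cv2
cv2.imwrite("pics/t1.png",im);cv2.imwrite("pics/s1.png",im2)
```

```text
{'spin': np.float64(0.08712206064043926), 'aligned_cm': array([-0.54, -0.3 , 12.39]), 'toolframe_cm': array([-0.54, -0.32, 12.39]), 't': 3.1833}
```

Call:
apply_moves --targets '[{"slide": [-0.5, -0.3, 2], "spin": 0, "gripper": 0}, {"slide": [0, 0, 3], "spin": 0, "gripper": 0}, {"slide": [0, 0, 3], "spin": 0, "gripper": 0}, {"slide": [0, 0, 3], "spin": 0, "gripper": 0}, {"slide": [0, 0, 1.4], "spin": 0, "gripper": 0}, {"slide": [0, 0, 0], "spin": 0, "gripper": 100}, {"slide": [0, 0, 0], "spin": 0, "gripper": 180}, {"slide": [0, 0, 0], "spin": 0, "gripper": 180}]'

```text
t: 3.95
ee_pos: [586.2, 78.7, 279.5]
tool_rot: [[-0.131, -0.991, 0.003], [-0.991, 0.131, 0.001], [-0.001, -0.003, -1.0]]
force: [-0.9, 0.6, 1.0]
gripper_width: 0.835
finger_force: 0.0
```

Run:
```python
from h import *
import cv2
q=np.load("q.npy"); print(delta(q,(8.2,103,271)))
a=camera("top")[180:280,230:330]; b=camera("side")[190:290,220:340]
cv2.imwrite("pics/c2.png",np.hstack([cv2.resize(a,(390,390),interpolation=2),cv2.resize(b,(400,390),interpolation=2)]))
```

```text
{'spin': np.float64(0.009146265545439292), 'aligned_cm': array([-0.1 ,  0.1 ,  0.25]), 'toolframe_cm': array([-0.1 ,  0.1 ,  0.25]), 't': 3.95}
```

View pics/c2.png

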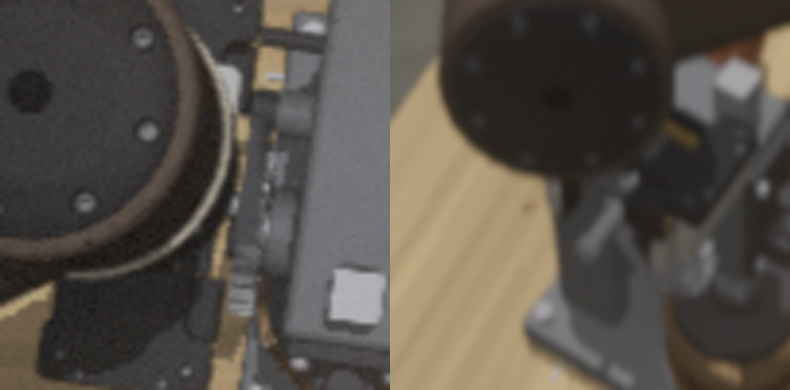

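The crops show the wrist mostly hiding the pin. In the side crop the knob is visible at about (600,235), with a finger at (660,230) in front of the pin. I'll close slowly and watch the force.

Call:
apply_moves --targets '[{"slide": [0, 0, 0], "spin": 0, "gripper": 195}, {"slide": [0, 0, 0], "spin": 0, "gripper": 195}, {"slide": [0, 0, 0], "spin": 0, "gripper": 195}, {"slide": [0, 0, 0], "spin": 0, "gripper": 195}, {"slide": [0, 0, 0], "spin": 0, "gripper": 195}, {"slide": [0, 0, 0], "spin": 0, "gripper": 195}, {"slide": [0, 0, 0], "spin": 0, "gripper": 195}, {"slide": [0, 0, 0], "spin": 0, "gripper": 195}]'

```text
t: 4.72
ee_pos: [585.5, 79.2, 277.5]
tool_rot: [[-0.13, -0.992, -0.0], [-0.992, 0.13, -0.0], [0.0, 0.0, -1.0]]
force: [-0.5, -0.6, -0.1]
gripper_width: 0.242
finger_force: 0.0
```

Call:
apply_moves --targets '[{"slide": [0, 0, 0], "spin": 0, "gripper": 207}, {"slide": [0, 0, 0], "spin": 0, "gripper": 207}, {"slide": [0, 0, 0], "spin": 0, "gripper": 207}]'

```text
t: 4.97
ee_pos: [585.5, 79.2, 277.5]
tool_rot: [[-0.13, -0.992, -0.0], [-0.992, 0.13, -0.0], [0.0, 0.0, -1.0]]
force: [-0.3, -0.4, 0.4]
gripper_width: 0.187
finger_force: 0.0
```

Call:
apply_moves --targets '[{"slide": [0, 0, 0], "spin": 0, "gripper": 215}, {"slide": [0, 0, 0], "spin": 0, "gripper": 215}, {"slide": [0, 0, 0], "spin": 0, "gripper": 225}, {"slide": [0, 0, 0], "spin": 0, "gripper": 235}, {"slide": [0, 0, 0], "spin": 0, "gripper": 235}]'

```text
t: 5.38
ee_pos: [585.8, 79.2, 277.6]
tool_rot: [[-0.13, -0.992, 0.001], [-0.992, 0.13, -0.0], [-0.0, -0.001, -1.0]]
force: [3.0, -0.6, -1.2]
gripper_width: 0.127
finger_force: 30.0
```

Call:
apply_moves --targets '[{"slide": [0, -0.15, -0.89], "spin": 0, "gripper": 235}, {"slide": [0, -0.3, -0.82], "spin": 0, "gripper": 235}, {"slide": [0, -0.43, -0.76], "spin": 0, "gripper": 235}, {"slide": [0, -0.56, -0.67], "spin": 0, "gripper": 235}, {"slide": [0, 0, 0], "spin": 0, "gripper": 235}]'

```text
t: 5.8
ee_pos: [598.4, 77.4, 310.3]
tool_rot: [[-0.13, -0.992, -0.004], [-0.992, 0.13, 0.0], [0.0, 0.004, -1.0]]
force: [-12.2, 4.0, 4.8]
gripper_width: 0.124
finger_force: 30.0
```

Call:
apply_moves --targets '[{"slide": [0, -0.67, -0.56], "spin": 0, "gripper": 235}, {"slide": [0, -0.76, -0.43], "spin": 0, "gripper": 235}, {"slide": [0, -0.82, -0.3], "spin": 0, "gripper": 235}, {"slide": [0, -0.85, -0.15], "spin": 0, "gripper": 235}, {"slide": [0, 0, 0], "spin": 0, "gripper": 235}]'

```text
t: 6.22
ee_pos: [631.6, 72.6, 326.7]
tool_rot: [[-0.13, -0.992, 0.003], [-0.992, 0.13, -0.001], [0.001, -0.003, -1.0]]
force: [-5.3, 0.5, 10.3]
gripper_width: 0.127
finger_force: 30.0
```

Call:
apply_moves --targets '[{"slide": [0, -0.88, 0], "spin": 0, "gripper": 235}, {"slide": [0, -0.85, 0.15], "spin": 0, "gripper": 235}, {"slide": [0, -0.82, 0.3], "spin": 0, "gripper": 235}, {"slide": [0, -0.76, 0.43], "spin": 0, "gripper": 235}, {"slide": [0, -0.2, 0.16], "spin": 0, "gripper": 235}, {"slide": [0, 0, 0], "spin": 0, "gripper": 235}]'

```text
t: 6.72
ee_pos: [666.6, 67.7, 313.6]
tool_rot: [[-0.131, -0.991, 0.002], [-0.991, 0.131, -0.001], [0.001, -0.002, -1.0]]
force: [0.3, -4.0, 4.8]
gripper_width: 0.128
finger_force: 30.0
```

Call:
apply_moves --targets '[{"slide": [0, 0, 0], "spin": 0, "gripper": 150}, {"slide": [0, 0, 0], "spin": 0, "gripper": 100}, {"slide": [0, 0, 0], "spin": 0, "gripper": 50}, {"slide": [0, 0, 0], "spin": 0, "gripper": 0}, {"slide": [0, 0, -2], "spin": 0, "gripper": 0}, {"slide": [0, 0, -3], "spin": 0, "gripper": 0}, {"slide": [0, 0, -4], "spin": 0, "gripper": 0}, {"slide": [0, 0, 0], "spin": 0, "gripper": 0}]'

```text
t: 7.38
ee_pos: [667.2, 68.6, 411.6]
tool_rot: [[-0.129, -0.992, 0.011], [-0.992, 0.129, 0.001], [-0.003, -0.011, -1.0]]
force: [-0.6, -0.2, 2.6]
gripper_width: 0.669
finger_force: 0.0
```

Run:
```python
from h import *
q=np.load("q.npy"); print(delta(q,(-86.6,-117,265)))
```

```text
{'spin': np.float64(0.07156803012446744), 'aligned_cm': array([21.96, 17.74, 14.06]), 'toolframe_cm': array([21.98, 17.92, 13.8 ]), 't': 7.3833}
```

Call:
apply_moves --targets '[{"slide": [2.75, 2.2, 0], "spin": 0, "gripper": 0}, {"slide": [2.75, 2.2, 0], "spin": 0, "gripper": 0}, {"slide": [2.75, 2.2, 0], "spin": 0, "gripper": 0}, {"slide": [2.75, 2.2, 0], "spin": 0, "gripper": 0}, {"slide": [2.75, 2.2, 0], "spin": 0, "gripper": 0}, {"slide": [2.75, 2.2, 0], "spin": 0, "gripper": 0}, {"slide": [2.75, 2.2, 0], "spin": 0, "gripper": 0}, {"slide": [2.75, 2.2, 0], "spin": 0, "gripper": 0}]'

```text
t: 8.05
ee_pos: [460.7, -127.1, 403.0]
tool_rot: [[-0.129, -0.992, 0.001], [-0.992, 0.129, 0.0], [-0.001, -0.001, -1.0]]
force: [-0.3, -1.7, 0.3]
gripper_width: 1.001
finger_force: 0.0
```

Call:
apply_moves --targets '[{"slide": [0, 0, 0], "spin": 0, "gripper": 0}, {"slide": [0, 0, 0], "spin": 0, "gripper": 0}]'

```text
t: 8.22
ee_pos: [461.1, -127.3, 403.9]
tool_rot: [[-0.132, -0.991, 0.003], [-0.991, 0.132, 0.001], [-0.001, -0.003, -1.0]]
force: [-0.0, 0.1, 0.0]
gripper_width: 1.003
finger_force: 0.0
```

Run:
```python
from h import *
import cv2
q=np.load("q.npy"); print(delta(q,(-86.6,-117,265)))
a=camera("top")[150:310,240:400]; b=camera("side")[160:290,230:390]
cv2.imwrite("pics/c3.png",np.hstack([cv2.resize(a,(400,400),interpolation=2),cv2.resize(b,(400,325),interpolation=2)[:,:] if 0 else cv2.resize(camera("side")[160:320,230:390],(400,400),interpolation=2)]))
```

```text
{'spin': np.float64(-0.048028372764292726), 'aligned_cm': array([-0.15, -0.13, 13.29]), 'toolframe_cm': array([-0.14, -0.1 , 13.29]), 't': 8.2167}
```

View pics/c3.png

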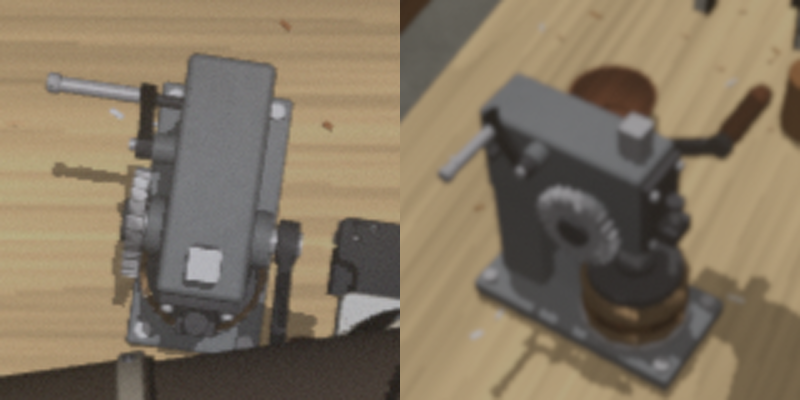

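The pawl is laid back: its pin is at (50,82)–(140,95) in the top crop, and the side crop confirms it. The crank has not moved. I'll descend onto the grip.

Call:
apply_moves --targets '[{"slide": [-0.1, -0.1, 3], "spin": 0, "gripper": 0}, {"slide": [0, 0, 3.5], "spin": 0, "gripper": 0}, {"slide": [0, 0, 3.5], "spin": 0, "gripper": 0}, {"slide": [0, 0, 3.3], "spin": 0, "gripper": 0}, {"slide": [0, 0, 0], "spin": 0, "gripper": 100}, {"slide": [0, 0, 0], "spin": 0, "gripper": 140}, {"slide": [0, 0, 0], "spin": 0, "gripper": 140}, {"slide": [0, 0, 0], "spin": 0, "gripper": 140}]'

```text
t: 9.03
ee_pos: [465.0, -125.5, 272.3]
tool_rot: [[-0.129, -0.992, 0.003], [-0.992, 0.129, -0.0], [-0.0, -0.003, -1.0]]
force: [-0.1, 0.1, -0.5]
gripper_width: 0.762
finger_force: 0.0
```

Call:
apply_moves --targets '[{"slide": [0, 0, 0], "spin": 0, "gripper": 160}, {"slide": [0, 0, 0], "spin": 0, "gripper": 160}, {"slide": [0, 0, 0], "spin": 0, "gripper": 160}, {"slide": [0, 0, 0], "spin": 0, "gripper": 165}, {"slide": [0, 0, 0], "spin": 0, "gripper": 165}]'

```text
t: 9.45
ee_pos: [463.3, -125.7, 270.3]
tool_rot: [[-0.13, -0.992, 0.0], [-0.992, 0.13, 0.0], [-0.0, -0.0, -1.0]]
force: [0.2, -0.5, -0.4]
gripper_width: 0.39
finger_force: 0.0
```

Call:
apply_moves --targets '[{"slide": [0, 0, 0], "spin": 0, "gripper": 168}, {"slide": [0, 0, 0], "spin": 0, "gripper": 168}, {"slide": [0, 0, 0], "spin": 0, "gripper": 180}, {"slide": [0, 0, 0], "spin": 0, "gripper": 200}, {"slide": [0, 0, 0], "spin": 0, "gripper": 200}]'

```text
t: 9.87
ee_pos: [462.1, -125.6, 269.5]
tool_rot: [[-0.13, -0.991, -0.003], [-0.991, 0.13, 0.0], [0.0, 0.003, -1.0]]
force: [-5.2, 2.0, 1.2]
gripper_width: 0.288
finger_force: 30.0
```

Call:
apply_moves --targets '[{"slide": [0, -0.47, -0.74], "spin": 0, "gripper": 200}, {"slide": [0, -0.53, -0.69], "spin": 0, "gripper": 200}, {"slide": [0, -0.59, -0.64], "spin": 0, "gripper": 200}, {"slide": [0, -0.64, -0.59], "spin": 0, "gripper": 200}, {"slide": [0, -0.69, -0.53], "spin": 0, "gripper": 200}, {"slide": [0, 0, 0], "spin": 0, "gripper": 200}]'

```text
t: 10.37
ee_pos: [492.0, -129.6, 302.0]
tool_rot: [[-0.13, -0.991, -0.004], [-0.991, 0.13, -0.0], [0.001, 0.003, -1.0]]
force: [-5.9, 1.5, 1.3]
gripper_width: 0.289
finger_force: 30.0
```

Run:
```python
from h import *
import cv2
q=np.load("q.npy"); 
im=camera("side"); cv2.imwrite("pics/s4.png",im)
cv2.imwrite("pics/c4.png",np.hstack([cv2.resize(i[215:295,295:365],(400,457),interpolation=2) for i in (cv2.imread("pics/side0.png"),im)]).clip(0,127)*2)
for z in (60,80,100,120,150,170,200): print(z,(proj("side",P2W(q,(-57-52+5,0,z)))-[295,215])*400/70)
```

```text
60 [298.35395609 420.20940557]
80 [300.14585132 395.18486899]
100 [301.98242906 369.53632342]
120 [303.86538169 343.24013384]
150 [306.78068006 302.52682131]
170 [308.78755612 274.49999123]
200 [311.89793957 231.06223734]
```

View pics/c4.png

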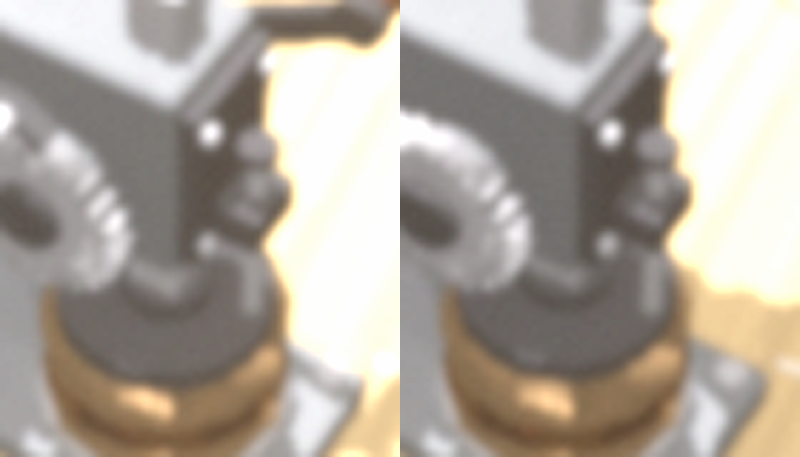

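Both crops show the stop screw as a light strip, running from about (247,250) to its tip at about (250,312). I'll estimate the gap.

Run:
```python
from h import *
from scipy.optimize import least_squares
q=np.load("q.npy"); C=lambda u,v:np.array([295+u*70/400,215+v*70/400])
T=lambda u,v:np.array([240+(u+.5)/3.5-.5,150+(v+.5)/3.5-.5]); S=lambda u,v:np.array([240+u/4,170+v/4])
r=least_squares(lambda a:np.r_[proj("side",P2W(q,(a[0],a[2],a[1])))-S(337,160),proj("top",P2W(q,(a[0],a[2],a[1])))-T(287,370)],[-60,300,0]); print("ramtop",r.x,r.fun)
zr=r.x[1]
for v in (308,312,316):
  t=least_squares(lambda a:proj("side",P2W(q,(a[0],0,a[1])))-C(250,v),[-80,120]).x
  print("tip x,z",t,"gap from platen top",t[1]-(zr-220+14),"rad",(t[1]-(zr-206))/16)
```

```text
ramtop [-3.01337053e+01  3.19097959e+02  1.12078964e-01] [ 0.1116247   0.00317823 -0.03443009 -0.08247306]
tip x,z [-75.28140494 126.68543961] gap from platen top 13.58748089131278 rad 0.8492175557070487
tip x,z [-75.37580786 123.7765138 ] gap from platen top 10.678555082465124 rad 0.6674096926540702
tip x,z [-75.47055152 120.8570888 ] gap from platen top 7.759130089288476 rad 0.48494563058052975
```

Call:
apply_moves --targets '[{"slide": [0, -0.35, -0.22], "spin": 0, "gripper": 200}, {"slide": [0, -0.35, -0.21], "spin": 0, "gripper": 200}, {"slide": [0, -0.35, -0.2], "spin": 0, "gripper": 200}, {"slide": [0, 0, 0], "spin": 0, "gripper": 200}]'

```text
t: 10.75
ee_pos: [501.5, -130.9, 307.9]
tool_rot: [[-0.13, -0.991, -0.004], [-0.991, 0.13, 0.0], [0.001, 0.004, -1.0]]
force: [-7.0, 1.1, -0.2]
gripper_width: 0.287
finger_force: 30.0
```

Call:
apply_moves --targets '[{"slide": [0, 0, 0], "spin": 0, "gripper": 200}]'

```text
t: 10.83
ee_pos: [501.5, -130.9, 307.9]
tool_rot: [[-0.13, -0.991, -0.004], [-0.991, 0.13, 0.0], [0.0, 0.004, -1.0]]
force: [-7.4, 1.1, -1.0]
gripper_width: 0.287
finger_force: 30.0
```

Call:
apply_moves --targets '[{"slide": [0, -0.16, -0.08], "spin": 0, "gripper": 200}, {"slide": [0, -0.16, -0.08], "spin": 0, "gripper": 200}, {"slide": [0, 0, 0], "spin": 0, "gripper": 200}]'

```text
t: 11.08
ee_pos: [504.3, -131.3, 309.3]
tool_rot: [[-0.13, -0.991, -0.005], [-0.991, 0.13, 0.0], [0.001, 0.005, -1.0]]
force: [-8.7, 2.3, -1.6]
gripper_width: 0.288
finger_force: 30.0
```

Call:
apply_moves --targets '[{"slide": [0, -0.16, -0.07], "spin": 0, "gripper": 200}, {"slide": [0, -0.16, -0.07], "spin": 0, "gripper": 200}, {"slide": [0, 0, 0], "spin": 0, "gripper": 200}]'

```text
t: 11.33
ee_pos: [507.5, -131.8, 310.8]
tool_rot: [[-0.13, -0.991, -0.005], [-0.991, 0.13, 0.0], [0.001, 0.005, -1.0]]
force: [-8.4, 0.7, -0.3]
gripper_width: 0.287
finger_force: 30.0
```

Call:
apply_moves --targets '[{"slide": [0, -0.16, -0.07], "spin": 0, "gripper": 200}, {"slide": [0, -0.16, -0.07], "spin": 0, "gripper": 200}, {"slide": [0, 0, 0], "spin": 0, "gripper": 200}]'

```text
t: 11.58
ee_pos: [510.7, -132.2, 312.3]
tool_rot: [[-0.13, -0.991, -0.004], [-0.991, 0.13, 0.0], [0.001, 0.004, -1.0]]
force: [-9.0, 2.0, -2.0]
gripper_width: 0.286
finger_force: 30.0
```

Call:
apply_moves --targets '[{"slide": [0, -0.16, -0.06], "spin": 0, "gripper": 200}, {"slide": [0, -0.16, -0.06], "spin": 0, "gripper": 200}, {"slide": [0, 0, 0], "spin": 0, "gripper": 200}]'

```text
t: 11.83
ee_pos: [514.0, -132.6, 313.5]
tool_rot: [[-0.13, -0.991, -0.004], [-0.991, 0.13, 0.0], [0.001, 0.004, -1.0]]
force: [-8.0, 2.3, -1.0]
gripper_width: 0.284
finger_force: 30.0
```

Call:
apply_moves --targets '[{"slide": [0, -0.16, -0.06], "spin": 0, "gripper": 200}, {"slide": [0, -0.16, -0.06], "spin": 0, "gripper": 200}, {"slide": [0, 0, 0], "spin": 0, "gripper": 200}]'

```text
t: 12.08
ee_pos: [517.2, -133.1, 314.6]
tool_rot: [[-0.13, -0.991, -0.004], [-0.991, 0.13, -0.0], [0.001, 0.004, -1.0]]
force: [-8.2, 0.0, -2.4]
gripper_width: 0.288
finger_force: 30.0
```

Call:
apply_moves --targets '[{"slide": [0, -0.16, -0.05], "spin": 0, "gripper": 200}, {"slide": [0, -0.16, -0.05], "spin": 0, "gripper": 200}, {"slide": [0, 0, 0], "spin": 0, "gripper": 200}]'

```text
t: 12.33
ee_pos: [520.4, -133.5, 315.6]
tool_rot: [[-0.13, -0.991, -0.004], [-0.991, 0.13, -0.0], [0.001, 0.004, -1.0]]
force: [-8.4, 0.9, -0.6]
gripper_width: 0.288
finger_force: 30.0
```

Call:
apply_moves --targets '[{"slide": [0, -0.16, -0.05], "spin": 0, "gripper": 200}, {"slide": [0, -0.16, -0.05], "spin": 0, "gripper": 200}, {"slide": [0, 0, 0], "spin": 0, "gripper": 200}]'

```text
t: 12.58
ee_pos: [523.5, -133.9, 316.5]
tool_rot: [[-0.13, -0.991, -0.004], [-0.991, 0.13, -0.0], [0.001, 0.004, -1.0]]
force: [-7.4, 0.8, -2.2]
gripper_width: 0.284
finger_force: 30.0
```

Call:
apply_moves --targets '[{"slide": [0, -0.16, -0.04], "spin": 0, "gripper": 200}, {"slide": [0, -0.16, -0.04], "spin": 0, "gripper": 200}, {"slide": [0, 0, 0], "spin": 0, "gripper": 200}]'

```text
t: 12.83
ee_pos: [526.7, -134.3, 317.3]
tool_rot: [[-0.13, -0.991, -0.004], [-0.991, 0.13, -0.0], [0.001, 0.004, -1.0]]
force: [-7.2, -0.4, -1.9]
gripper_width: 0.291
finger_force: 30.0
```

Call:
apply_moves --targets '[{"slide": [0, -0.16, -0.03], "spin": 0, "gripper": 200}, {"slide": [0, -0.16, -0.03], "spin": 0, "gripper": 200}, {"slide": [0, 0, 0], "spin": 0, "gripper": 200}]'

```text
t: 13.08
ee_pos: [530.0, -134.8, 317.9]
tool_rot: [[-0.13, -0.991, -0.004], [-0.991, 0.13, -0.0], [0.001, 0.004, -1.0]]
force: [-7.5, 0.6, -1.4]
gripper_width: 0.292
finger_force: 30.0
```

Call:
apply_moves --targets '[{"slide": [0, -0.16, -0.03], "spin": 0, "gripper": 200}, {"slide": [0, -0.16, -0.03], "spin": 0, "gripper": 200}, {"slide": [0, 0, 0], "spin": 0, "gripper": 200}]'

```text
t: 13.33
ee_pos: [533.1, -135.2, 318.5]
tool_rot: [[-0.13, -0.991, -0.004], [-0.991, 0.13, -0.0], [0.001, 0.004, -1.0]]
force: [-7.4, 0.8, -2.2]
gripper_width: 0.285
finger_force: 30.0
```

Call:
apply_moves --targets '[{"slide": [0, -0.16, -0.02], "spin": 0, "gripper": 200}, {"slide": [0, -0.16, -0.02], "spin": 0, "gripper": 200}, {"slide": [0, 0, 0], "spin": 0, "gripper": 200}]'

```text
t: 13.58
ee_pos: [536.3, -135.7, 318.9]
tool_rot: [[-0.13, -0.991, -0.004], [-0.991, 0.13, -0.0], [0.001, 0.004, -1.0]]
force: [-7.1, 1.0, -2.5]
gripper_width: 0.288
finger_force: 30.0
```

Call:
apply_moves --targets '[{"slide": [0, -0.16, -0.02], "spin": 0, "gripper": 200}, {"slide": [0, -0.16, -0.02], "spin": 0, "gripper": 200}, {"slide": [0, 0, 0], "spin": 0, "gripper": 200}]'

```text
t: 13.83
ee_pos: [538.4, -136.0, 319.1]
tool_rot: [[-0.13, -0.991, -0.007], [-0.991, 0.13, 0.0], [0.001, 0.007, -1.0]]
force: [-11.3, 2.4, -0.6]
gripper_width: 0.29
finger_force: 30.0
```

Contact: the tool advanced 2.1 mm of the 3.2 mm commanded, and the force rose by about 4 N. I'll add a little more and hold.

Call:
apply_moves --targets '[{"slide": [0, -0.06, 0], "spin": 0, "gripper": 200}, {"slide": [0, 0, 0], "spin": 0, "gripper": 200}, {"slide": [0, 0, 0], "spin": 0, "gripper": 200}, {"slide": [0, 0, 0], "spin": 0, "gripper": 200}, {"slide": [0, 0, 0], "spin": 0, "gripper": 200}]'

```text
t: 14.25
ee_pos: [538.6, -136.0, 319.1]
tool_rot: [[-0.13, -0.991, -0.007], [-0.991, 0.13, 0.0], [0.001, 0.007, -1.0]]
force: [-12.6, 2.0, -0.3]
gripper_width: 0.294
finger_force: 30.0
```

Call:
apply_moves --targets '[{"slide": [0, -0.05, 0], "spin": 0, "gripper": 200}, {"slide": [0, 0, 0], "spin": 0, "gripper": 200}, {"slide": [0, 0, 0], "spin": 0, "gripper": 200}, {"slide": [0, 0, 0], "spin": 0, "gripper": 200}, {"slide": [0, 0, 0], "spin": 0, "gripper": 200}]'

```text
t: 14.67
ee_pos: [538.8, -136.0, 319.1]
tool_rot: [[-0.13, -0.991, -0.007], [-0.991, 0.13, 0.0], [0.001, 0.007, -1.0]]
force: [-13.3, 2.2, 1.3]
gripper_width: 0.287
finger_force: 30.0
```

Call:
apply_moves --targets '[{"slide": [0, 0, 0], "spin": 0, "gripper": 170}, {"slide": [0, 0, 0], "spin": 0, "gripper": 140}, {"slide": [0, 0, 0], "spin": 0, "gripper": 100}, {"slide": [0, 0, 0], "spin": 0, "gripper": 0}, {"slide": [0, 0, 0], "spin": 0, "gripper": 0}, {"slide": [0, 0, 0], "spin": 0, "gripper": 0}, {"slide": [0, 0, 0], "spin": 0, "gripper": 0}]'

```text
t: 15.25
ee_pos: [542.3, -135.9, 320.0]
tool_rot: [[-0.13, -0.992, 0.001], [-0.992, 0.13, -0.0], [-0.0, -0.001, -1.0]]
force: [0.6, 0.0, -0.3]
gripper_width: 0.723
finger_force: 0.0
```

Call:
apply_moves --targets '[{"slide": [0, 0, -2], "spin": 0, "gripper": 0}, {"slide": [0, 0, -3], "spin": 0, "gripper": 0}, {"slide": [0, 0, -3], "spin": 0, "gripper": 0}, {"slide": [0, 0, 0], "spin": 0, "gripper": 0}, {"slide": [0, 0, 0], "spin": 0, "gripper": 0}]'

```text
t: 15.67
ee_pos: [542.6, -135.9, 401.8]
tool_rot: [[-0.13, -0.992, 0.004], [-0.992, 0.13, 0.0], [-0.001, -0.004, -1.0]]
force: [0.1, 0.1, -1.3]
gripper_width: 0.998
finger_force: 0.0
```

Run:
```python
from h import *
q=np.load("q.npy")
s=status.get_state();d=np.array([668.5,67.5,311])-s["ee_pos"];c,n=np.cos(q[2]),np.sin(q[2])
print(s["ee_pos"],"tool aligned cm",-(-n*d[0]+c*d[1])/10,-(c*d[0]+n*d[1])/10,-d[2]/10,delta(q,(92.5,103,303)))
```

```text
[ 542.64973092 -135.9390003   401.75624311] tool aligned cm -21.814634792448487 -9.817274549860187 9.075624311035323 {'spin': np.float64(0.047805780317986546), 'aligned_cm': array([-21.95,  -9.84,   9.28]), 'toolframe_cm': array([-21.93,  -9.82,   9.33]), 't': 15.6667}
```

Call:
apply_moves --targets '[{"slide": [-3.1, -1.4, 0], "spin": 0, "gripper": 0}, {"slide": [-3.1, -1.4, 0], "spin": 0, "gripper": 0}, {"slide": [-3.1, -1.4, 0], "spin": 0, "gripper": 0}, {"slide": [-3.1, -1.4, 0], "spin": 0, "gripper": 0}, {"slide": [-3.1, -1.4, 0], "spin": 0, "gripper": 0}, {"slide": [-3.1, -1.4, 0], "spin": 0, "gripper": 0}, {"slide": [-3.3, -1.43, 0], "spin": 0, "gripper": 0}, {"slide": [0, 0, 0], "spin": 0, "gripper": 0}]'

```text
t: 16.33
ee_pos: [669.7, 73.4, 395.8]
tool_rot: [[-0.127, -0.992, -0.004], [-0.992, 0.127, -0.0], [0.001, 0.004, -1.0]]
force: [-0.8, -0.8, -1.6]
gripper_width: 1.001
finger_force: 0.0
```

Call:
apply_moves --targets '[{"slide": [0, 0, 0], "spin": 0, "gripper": 0}, {"slide": [0, 0, 3], "spin": 0, "gripper": 0}, {"slide": [0, 0, 3], "spin": 0, "gripper": 0}, {"slide": [0, 0, 2], "spin": 0, "gripper": 0}, {"slide": [0, 0, 1.2], "spin": 0, "gripper": 0}, {"slide": [0, 0, 0], "spin": 0, "gripper": 0}, {"slide": [0, 0, 0], "spin": 0, "gripper": 100}, {"slide": [0, 0, 0], "spin": 0, "gripper": 190}]'

```text
t: 17.0
ee_pos: [668.4, 68.1, 309.6]
tool_rot: [[-0.13, -0.991, 0.003], [-0.991, 0.13, 0.0], [-0.001, -0.002, -1.0]]
force: [-0.4, -1.3, -0.3]
gripper_width: 0.9
finger_force: 0.0
```

Call:
apply_moves --targets '[{"slide": [0, 0, 0], "spin": 0, "gripper": 190}, {"slide": [0, 0, 0], "spin": 0, "gripper": 190}, {"slide": [0, 0, 0], "spin": 0, "gripper": 190}, {"slide": [0, 0, 0], "spin": 0, "gripper": 190}, {"slide": [0, 0, 0], "spin": 0, "gripper": 190}, {"slide": [0, 0, 0], "spin": 0, "gripper": 190}, {"slide": [0, 0, 0], "spin": 0, "gripper": 195}, {"slide": [0, 0, 0], "spin": 0, "gripper": 195}]'

```text
t: 17.67
ee_pos: [667.8, 68.4, 307.7]
tool_rot: [[-0.13, -0.992, -0.0], [-0.992, 0.13, -0.0], [0.0, 0.0, -1.0]]
force: [-0.5, 0.1, -0.4]
gripper_width: 0.302
finger_force: 0.0
```

Run:
```python
from h import *
import cv2
q=np.load("q.npy");print(delta(q,(92.5,103,303)))
im=camera("side");cv2.imwrite("pics/s5.png",im)
cv2.imwrite("pics/c5.png",np.hstack([cv2.resize(im[180:300,225:345],(400,400),interpolation=2),cv2.resize(camera("top")[150:310,230:390],(400,400),interpolation=2)]))
```

```text
{'spin': np.float64(0.04525351902594821), 'aligned_cm': array([-0.05, -0.11, -0.13]), 'toolframe_cm': array([-0.05, -0.11, -0.13]), 't': 17.6667}
```

View pics/c5.png

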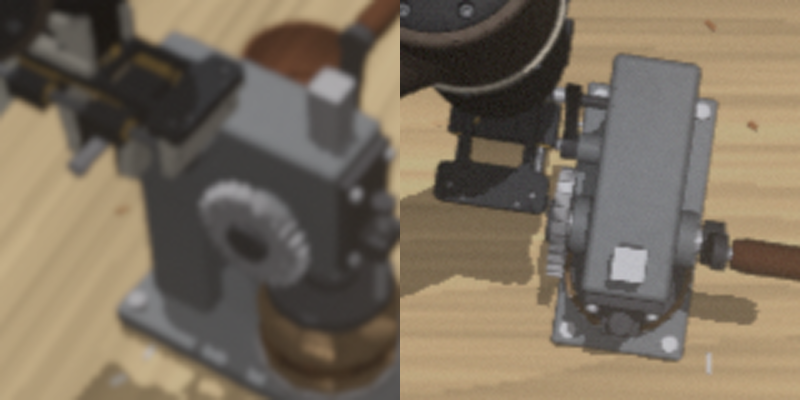

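The side crop shows the fingers on either side of the laid-back pin, at about (70,120) and (135,150), with the pin end at (90,155). The top crop shows the crank staying up. I'll close and carry the pawl back.

Call:
apply_moves --targets '[{"slide": [0, -0.1, 0], "spin": 0, "gripper": 205}, {"slide": [0, 0, 0], "spin": 0, "gripper": 205}, {"slide": [0, 0, 0], "spin": 0, "gripper": 215}, {"slide": [0, 0, 0], "spin": 0, "gripper": 225}, {"slide": [0, 0, 0], "spin": 0, "gripper": 235}, {"slide": [0, 0, 0], "spin": 0, "gripper": 235}, {"slide": [0, 0, 0], "spin": 0, "gripper": 235}]'

```text
t: 18.35
ee_pos: [668.7, 68.3, 307.7]
tool_rot: [[-0.13, -0.992, -0.0], [-0.992, 0.13, 0.0], [0.0, 0.0, -1.0]]
force: [-1.1, -0.3, -0.2]
gripper_width: 0.119
finger_force: 30.0
```

Call:
apply_moves --targets '[{"slide": [0, 0.58, -0.48], "spin": 0, "gripper": 235}, {"slide": [0, 0.76, -0.43], "spin": 0, "gripper": 235}, {"slide": [0, 0.82, -0.3], "spin": 0, "gripper": 235}, {"slide": [0, 0.85, -0.15], "spin": 0, "gripper": 235}, {"slide": [0, 0.88, 0], "spin": 0, "gripper": 235}, {"slide": [0, 0.85, 0.15], "spin": 0, "gripper": 235}, {"slide": [0, 0, 0], "spin": 0, "gripper": 235}]'

```text
t: 18.93
ee_pos: [622.5, 74.9, 322.3]
tool_rot: [[-0.129, -0.992, 0.006], [-0.992, 0.129, 0.001], [-0.002, -0.005, -1.0]]
force: [2.8, 2.0, 7.1]
gripper_width: 0.125
finger_force: 30.0
```

Call:
apply_moves --targets '[{"slide": [0, 0.82, 0.3], "spin": 0, "gripper": 235}, {"slide": [0, 0.76, 0.43], "spin": 0, "gripper": 235}, {"slide": [0, 0.67, 0.56], "spin": 0, "gripper": 235}, {"slide": [0, 0.56, 0.67], "spin": 0, "gripper": 235}, {"slide": [0, 0.43, 0.76], "spin": 0, "gripper": 235}, {"slide": [0, 0, 0], "spin": 0, "gripper": 235}, {"slide": [0, 0, 0], "spin": 0, "gripper": 235}]'

```text
t: 19.52
ee_pos: [589.5, 79.4, 291.6]
tool_rot: [[-0.13, -0.992, -0.0], [-0.992, 0.13, 0.001], [-0.001, 0.0, -1.0]]
force: [3.7, 4.2, 0.4]
gripper_width: 0.125
finger_force: 30.0
```

Call:
apply_moves --targets '[{"slide": [0, 0.15, 0.4], "spin": 0, "gripper": 235}, {"slide": [0, 0.15, 0.45], "spin": 0, "gripper": 235}, {"slide": [0, 0, 0], "spin": 0, "gripper": 235}, {"slide": [0, 0, 0], "spin": 0, "gripper": 235}]'

```text
t: 19.85
ee_pos: [587.1, 79.8, 283.5]
tool_rot: [[-0.13, -0.992, 0.001], [-0.992, 0.13, 0.001], [-0.001, -0.001, -1.0]]
force: [6.5, 3.5, 0.7]
gripper_width: 0.125
finger_force: 30.0
```

Call:
apply_moves --targets '[{"slide": [0, 0, 0], "spin": 0, "gripper": 190}, {"slide": [0, 0, 0], "spin": 0, "gripper": 150}, {"slide": [0, 0, 0], "spin": 0, "gripper": 100}, {"slide": [0, 0, 0], "spin": 0, "gripper": 100}, {"slide": [0, 0, 0], "spin": 0, "gripper": 100}, {"slide": [0, 0, -3], "spin": 0, "gripper": 100}, {"slide": [0, 0, -4], "spin": 0, "gripper": 100}, {"slide": [0, 0, -4], "spin": 0, "gripper": 100}]'

```text
t: 20.52
ee_pos: [585.8, 78.6, 394.6]
tool_rot: [[-0.13, -0.991, -0.003], [-0.991, 0.13, -0.001], [0.002, 0.003, -1.0]]
force: [1.4, 0.4, 0.1]
gripper_width: 0.599
finger_force: 0.0
```

Call:
apply_moves --targets '[{"slide": [-4, 0, 0], "spin": 0, "gripper": 100}, {"slide": [-4, 0, 0], "spin": 0, "gripper": 100}, {"slide": [-4, 0, 0], "spin": 0, "gripper": 100}, {"slide": [-4, 0, 0], "spin": 0, "gripper": 100}, {"slide": [0, 0, 0], "spin": 0, "gripper": 100}, {"slide": [0, 0, 0], "spin": 0, "gripper": 100}]'

```text
t: 21.02
ee_pos: [607.2, 239.7, 392.6]
tool_rot: [[-0.127, -0.992, -0.002], [-0.992, 0.127, -0.001], [0.002, 0.002, -1.0]]
force: [0.0, -0.6, -0.1]
gripper_width: 0.604
finger_force: 0.0
```

Run:
```python
from h import *
import cv2
cv2.imwrite("pics/c6.png",np.hstack([cv2.resize(camera("side")[180:320,240:380],(400,400),interpolation=2),cv2.resize(camera("top")[150:310,240:400],(400,400),interpolation=2)]))
q=np.load("q.npy")
for th in (0,.1,.3): 
  a=.08+th; print((proj("side",P2W(q,(58-50*np.cos(a),133,267+50*np.sin(a))))-[240,180])*400/140)
```

```text
[112.65940863 210.41876873]
[111.56057031 206.08802773]
[107.85942062 196.85720871]
```

View pics/c6.png

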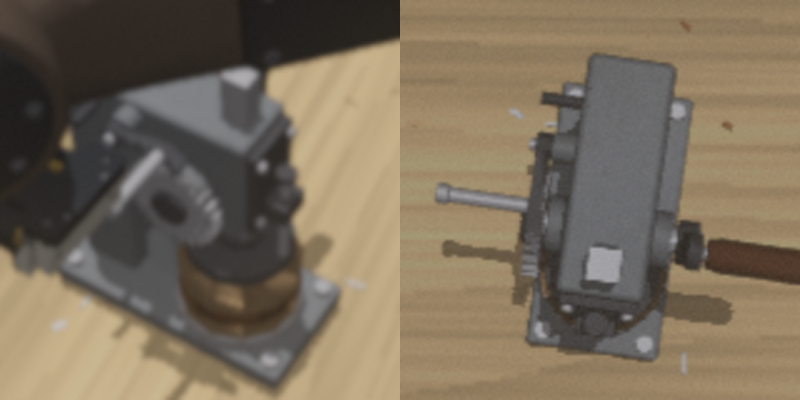

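The top crop shows the knob at (442,193), which is full-frame (256.8,227.2). That matches the engaged position at the start. The crank has stayed up and the arm is clear with zero force, so I'm handing in.

```bash
python3 -c "
from cell import order
print(order.sign_off())"
```

```text
the job is handed in; nothing more can be done
None
```

I laid the pawl right back, wound the platen up until it met the stop screw (about 0.95 rad of crank), laid the pawl back onto the teeth, and handed the job in after about 21 s; no verdict was returned.

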